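Size the washed centrifuge bucket caps and lock them in the sizing rack

ROBOT

A 6-joint arm with a two-finger parallel gripper is mounted at the origin on the work surface. World frame = base frame: x ahead of the robot, y to its left, z up, the work surface at z = 0. Lengths are in mm, angles in rad, forces in N, time in s.
With the tool pointing down it reaches from about 350 to 775 mm from the base axis. Payload 7.3 kg.
Tool frame: the origin (TCP) lies at the very end of the fingers, on their centre line; the grasp point (between the pads) lies 19 mm behind it; z points along the fingers, y is the line along which they close (so a half turn about z gives the same grasp; the last joint's range is limited). The gripper opens to 92 mm and grips with 3 to 60 N. Pads are 19 mm wide; open, the fingers measure 130 mm over their backs; the gripper's body (75 mm by 190 mm) begins 47 mm behind the grasp point.
Start: joints at [-1.404, 0.342, 1.524, -0, 1.275, -0.146], TCP at [161.578, -499.537, 226.741] pointing down, gripper open.
Joint ranges: [-2.53, 2.53], [-0.77, 2.02], [0.04, 2.7], [-1, 4.14], [0.28, 2.66], [-3.11, 3.11]. Speed limits (rad/s): [2.57, 2.57, 3.14, 3.14, 3.14, 3.14].

INTERFACE

Orientations are given as [roll, pitch, yaw] about the fixed x, y, z axes, in that order (R = Rz(yaw) Ry(pitch) Rx(roll)).
In Python, from plant import bot gives the robot as it stands.
- The arm moves only by the tool jog_arm, never from a script. Its argument "targets" is a list of rows, each an object with "xyz": the shift along the tool's x, y, z as a fraction of full scale, a list of three; "spin": the turn about the tool's z as a fraction of full scale. In form: [{"xyz": [x, y, z], "spin": spin}, ...]. A call has exactly 10 rows; each row shifts and turns the commanded pose from where the row before left it, along the tool's axes as they then stand; what a row does not reach is not made up. Full scale, the value 1, is 80 mm for a shift and 0.1 rad for a turn. A row lasts 1/8 s, in which the tool goes at most 62.5 mm and 10.7 degrees, less where a joint would pass 70% of its speed; a pose out of reach is approached as far as the arm can. A call with a number of a shift or a turn outside -1 to 1 is refused whole. A call with a gripper value outside its range is refused whole. "gripper" is the opening in per cent of the stroke, from 0 (shut) to 100 (fully open), set as the call begins (left out, the last holds). The fingers move at their own pace and stop on an object; the grip force is fixed at half the most. Time passes only in rows, so rows that do not move let the fingers close, or fill a call up. It gives the time, the measured TCP pose, the force, the opening and the grip force at its end, in the units of the state.
- bot.get_obs(): the state, without advancing time (a new reading comes with each control period).
- bot.capture(name): name is "scene" or "side" or "wrist"; returns the picture (384x512x3 uint8, blue, green, red); there is no depth.
- bot.get_calibration(name): a dict with "vfov" (degrees; the focal length in pixels is half the picture's height over the tangent of half this angle, whatever the lens; pixels are square), "cx", "cy" (the principal point, pixels), "eye" and "rotation" of the camera in the world. Camera axes: x right, y down, z forward; pixel columns grow to the right and rows downward; lengths in mm; the calibration is good to about 2 mm. The wrist camera is an equidistant fisheye: a pixel r from the principal point sees the ray r / f radians off the axis. A picture is of the moment at which its call begins: read the wrist's pose just before it. get_calibration takes no time and is no camera call; for the wrist camera it gives the pose at the moment of the call.
- bot.close_job(): hands the job in; it is judged then, once.
The state is a dict: "time": time; "joint_positions": joint angles; "dq": joint speeds; "tau": joint torques, N m; "tool_pos": TCP position; "tcp_rot": TCP orientation; "contact_force": force on the tool from outside, world axes, zero at the start; "moment": the same for the moment, N m; "grip_width": finger opening in mm; "finger_force": force on a finger pad.
Only numpy, scipy, OpenCV 4.12 (cv2) and the standard library are available. Lean on these libraries where they do the work, as an engineer would, in place of code of your own. Each camera call takes 0.05 s, during which the arm holds its last target. There are 200 camera calls.

TASK

Wind the red-handled handwheel until the orange keeper bar of the sizing rack is fully open against its stop. Then try each bucket cap lying on the blue mat in the rack's four steps, from the narrowest upward, and leave it standing right inside the first step that it enters - never let one into a wider step than it needs. When all the caps are in, wind the wheel the other way until the keeper is fully shut against its stop, and leave the scanner, tube rack and cassette alone.

Things in the scene. Friction and masses are not known exactly. Their poses are not given: they have to be found in the camera images.
- gauge: sizing rack, fixed: aluminium floor plate 6 mm thick, 298 mm wide (its y), with four blue-walled bays side by side, narrowest at its -y end. Walls 12 mm wide, tops 24 mm above the bench. In front of the mouths is an open strip of floor, between 18 mm high guides at the plate's ends. Origin: on the bench under the mouth line, steps 1 to 4 at y = -105, -47, 19, 93 mm; x into the bays, z up
- step1 (a point): step 1 of the rack: a bay 42 mm wide between walls with rounded noses, 68 mm deep, open in front and above. This point: middle of its mouth, on the rack floor (6 mm above the bench); x points into the bay, z up. Takes caps of up to 39 mm; a wider cap stops against the noses with its centre still in front of the mouth line
- step2 (a point): step 2 of the rack: a bay 50 mm wide between walls with rounded noses, 68 mm deep, open in front and above. This point: middle of its mouth, on the rack floor (6 mm above the bench); x points into the bay, z up. Takes caps of up to 47 mm; a wider cap stops against the noses with its centre still in front of the mouth line
- step3 (a point): step 3 of the rack: a bay 58 mm wide between walls with rounded noses, 68 mm deep, open in front and above. This point: middle of its mouth, on the rack floor (6 mm above the bench); x points into the bay, z up. Takes caps of up to 55 mm; a wider cap stops against the noses with its centre still in front of the mouth line
- step4 (a point): step 4 of the rack: a bay 66 mm wide between walls with rounded noses, 68 mm deep, open in front and above. This point: middle of its mouth, on the rack floor (6 mm above the bench); x points into the bay, z up. Takes caps of up to 63 mm; a wider cap stops against the noses with its centre still in front of the mouth line
- keeper (a joint): travel in m of the orange keeper bar (280 mm wide, 14 mm thick, top 24 mm above the bench), which slides along the rack's x: 0 = fully open against its stop, 85 mm in front of the mouths; 0.085 = fully shut against its other stop, its face on the line of the mouths. It stays where it is left
- keeper_mid (a point): middle of the keeper's upper edge on the face towards the bays
- wheel (a joint): angle in rad of the grey handwheel (128 mm diameter, upright axis, beside the rack's +y end), geared to the keeper: 0 = keeper open, 9.42 (one and a half turns) = keeper shut, 9.02 mm of keeper travel per rad; grows clockwise seen from above. Turning needs about 3 N at the handle; at either end it stops dead
- wheel_axis (a point): centre of the handwheel on its upper face, 34 mm above the bench; axes as the rack's
- handle (a point): centre of the top of the red handle, an upright cylinder of 24 mm diameter that spins freely on its own pin, 50 mm from the wheel's axis; it reaches from 36 mm to 82 mm above the bench, the wheel's face under it is at 34 mm, and it can be held in the fingers while going round with an unchanging tool direction
- cap_p: round steel lid, 14 mm thick, with an upright purple knob on its centre, 24 mm in diameter, from 14 to 66 mm above the underside; about 0.16 kg. The four caps look alike; their diameters are 39, 47, 55 and 63 mm, one of each, but which is which is not told. Origin: centre of the underside, z along the knob. May be absent
- cap_q: round steel lid, 14 mm thick, with an upright purple knob on its centre, 24 mm in diameter, from 14 to 66 mm above the underside; about 0.16 kg. The four caps look alike; their diameters are 39, 47, 55 and 63 mm, one of each, but which is which is not told. Origin: centre of the underside, z along the knob. May be absent
- cap_r: round steel lid, 14 mm thick, with an upright purple knob on its centre, 24 mm in diameter, from 14 to 66 mm above the underside; about 0.16 kg. The four caps look alike; their diameters are 39, 47, 55 and 63 mm, one of each, but which is which is not told. Origin: centre of the underside, z along the knob. May be absent
- cap_s: round steel lid, 14 mm thick, with an upright purple knob on its centre, 24 mm in diameter, from 14 to 66 mm above the underside; about 0.16 kg. The four caps look alike; their diameters are 39, 47, 55 and 63 mm, one of each, but which is which is not told. Origin: centre of the underside, z along the knob. May be absent
- scanner: bystander: black hand-held barcode scanner, 140 x 50 x 45 mm, lying loose; origin centre of underside
- tube_rack: bystander: loose steel rack, 70 x 200 x 56 mm, of purple-capped tubes 98 mm high; origin centre of underside
- cassette: bystander: loose open black plastic cassette, 75 x 130 x 60 mm; origin centre of underside
Not all that is in view belongs to the job. What is shaped like the cap_r but green is not meant.

How it is judged (in metres and radians):
On the way, in this order (a step that is already met when the one before it is completed fails the run):
1. the keeper is wound fully open, within 3 mm of its stop (value of joint keeper below 0.003 m), for 0.2 s.
2. every cap present stands in the narrowest step that takes it, inside its mouth (sticking out by less than 8 mm), flat and at rest (x of cap_q in the frame of step1 between 0.0115 and 0.06 m and y of cap_q in the frame of step1 between -0.01 and 0.01 m and z of cap_q in the frame of step1 below 0.006 m and angle between each of cap_q, cap_s, cap_p, cap_r's own z axis and vertical below 0.12 rad and linear speed of each of cap_q, cap_s, cap_p, cap_r below 0.02 m/s and x of cap_s in the frame of step2 between 0.0155 and 0.06 m and y of cap_s in the frame of step2 between -0.01 and 0.01 m and z of cap_s in the frame of step2 below 0.006 m and x of cap_p in the frame of step3 between 0.0195 and 0.06 m and y of cap_p in the frame of step3 between -0.01 and 0.01 m and z of cap_p in the frame of step3 below 0.006 m and x of cap_r in the frame of step4 between 0.0235 and 0.06 m and y of cap_r in the frame of step4 between -0.01 and 0.01 m and z of cap_r in the frame of step4 below 0.006 m), for 0.3 s.
At the end, for the whole second after the job is handed in: The keeper is within 3 mm of its shut stop and every cap present stands flat (tilt under 0.12 rad), at rest, on the floor of the narrowest step that takes it, its rim no more than 5 mm in front of the mouth line (value of joint keeper above 0.082 m and velocity of joint keeper below 0.005 m/s and x of cap_q in the frame of step1 between 0.0145 and 0.06 m and y of cap_q in the frame of step1 between -0.01 and 0.01 m and z of cap_q in the frame of step1 below 0.006 m and angle between each of cap_q, cap_s, cap_p, cap_r's own z axis and vertical below 0.12 rad and linear speed of each of cap_q, cap_s, cap_p, cap_r below 0.02 m/s and x of cap_s in the frame of step2 between 0.0185 and 0.06 m and y of cap_s in the frame of step2 between -0.01 and 0.01 m and z of cap_s in the frame of step2 below 0.006 m and x of cap_p in the frame of step3 between 0.0225 and 0.06 m and y of cap_p in the frame of step3 between -0.01 and 0.01 m and z of cap_p in the frame of step3 below 0.006 m and x of cap_r in the frame of step4 between 0.0265 and 0.06 m and y of cap_r in the frame of step4 between -0.01 and 0.01 m and z of cap_r in the frame of step4 below 0.006 m); the robot touches nothing.
It fails at once if a cap is let into a wider step than the narrowest it enters (its centre past the mouth line by 5 mm) ((x of cap_q in the frame of step2 between 0.005 and 0.06 m and y of cap_q in the frame of step2 between -0.015 and 0.015 m and z of cap_q in the frame of step2 below 0.006 m) or (x of cap_q in the frame of step3 between 0.005 and 0.06 m and y of cap_q in the frame of step3 between -0.015 and 0.015 m and z of cap_q in the frame of step3 below 0.006 m) or (x of cap_q in the frame of step4 between 0.005 and 0.06 m and y of cap_q in the frame of step4 between -0.015 and 0.015 m and z of cap_q in the frame of step4 below 0.006 m)).
It fails at once if a cap is let into a wider step than the narrowest it enters (its centre past the mouth line by 5 mm) ((x of cap_s in the frame of step3 between 0.005 and 0.06 m and y of cap_s in the frame of step3 between -0.015 and 0.015 m and z of cap_s in the frame of step3 below 0.006 m) or (x of cap_s in the frame of step4 between 0.005 and 0.06 m and y of cap_s in the frame of step4 between -0.015 and 0.015 m and z of cap_s in the frame of step4 below 0.006 m)).
It fails at once if a cap is let into a wider step than the narrowest it enters (its centre past the mouth line by 5 mm) ((x of cap_p in the frame of step4 between 0.005 and 0.06 m and y of cap_p in the frame of step4 between -0.015 and 0.015 m and z of cap_p in the frame of step4 below 0.006 m)).
It fails at once if the scanner, tube rack or cassette is moved by more than 20 mm (distance of any of scanner, tube_rack, cassette from where it was at the start of the episode above 0.02 m).
Of cap_p, cap_q, cap_r, cap_s only 2 to 4 are there at a start; the rules pass over those that are not, and their reading is None.
At some moment in a run one of cap_p, cap_q, cap_r, cap_s may be knocked a few centimetres aside while the robot is not near it.
Once in a run the grip may slacken for a moment while it holds something.
It also fails if it takes over 210 s, if anything falls off the work surface, if the arm or the gripper's body presses on something with over 40 N, if the wrist force passes 120 N, or if a joint passes its speed limit or range.

## Working session

There is one attempt and no reset: what is moved stays moved. The work goes in short steps, Python scripts to look and compute and a tool call to move; the robot and the scene stay as the last step left them, time stands still between calls to the robot, and variables do not carry over. Pictures are saved under pics/ and viewed, at most 14 in all, crops included, and the job is handed in when it is done.

Besides the shell and the picture viewer there is one more tool, called after "Emit:" in YAML: its name, and indented under it one key for each argument. jog_arm: Moves the arm, as the interface text tells. Shift numbers are shares of 80 mm and turn numbers shares of 0.1 rad, none past 1 either way. Its arguments: {"type":"object","properties":{"targets":{"type":"array","items":{"type":"object","properties":{"xyz":{"type":"array","items":{"type":"number"}},"spin":{"type":"number"}}}},"gripper":{"type":"number"}},"required":["targets"]}

```bash
mkdir -p pics; ls
python3 - <<'E'
from plant import bot
import cv2
o=bot.get_obs(); print(o)
for n in ("scene","side"):
    c=bot.get_calibration(n); print(n,c)
    cv2.imwrite(f"pics/{n}0.png",cv2.resize(bot.capture(n),(800,600),interpolation=cv2.INTER_CUBIC))
print(bot.get_calibration("wrist"))
E
```

```text
pics
{'time': 0.0, 'joint_positions': array([-1.40399730e+00,  3.42716627e-01,  1.52504064e+00, -2.32500437e-05,
        1.27534905e+00, -1.45982957e-01]), 'dq': array([ 9.85632257e-05,  6.50766323e-04, -8.04714035e-04,  1.66426917e-03,
       -5.64033880e-04, -1.09430403e-04]), 'tau': array([ 2.86857801e-03, -4.31238019e+01, -2.44221675e+01,  7.20128207e-02,
        5.58935059e-02, -1.22473562e-04]), 'tool_pos': array([ 161.50116502, -499.1174871 ,  226.03986427]), 'tcp_rot': array([-3.14009186e+00, -1.98188117e-04,  3.12788622e-01]), 'contact_force': array([ 0.24085391,  0.13914343, -0.19975705]), 'moment': array([ 0.01047358,  0.00420125, -0.03794032]), 'finger_force': 0.0, 'grip_width': 91.63692066667022}
scene {'vfov': 56.87882200134126, 'cx': 263.84608751628224, 'cy': 193.81715323633836, 'eye': array([1367.97635441, -542.42890965,  774.43899094]), 'rotation': array([-2.17434553,  0.02267919,  0.94425619])}
side {'vfov': 49.824243509043235, 'cx': 255.9206433131816, 'cy': 199.69616425519868, 'eye': array([  391.52701944, -1143.89973888,   934.22791013]), 'rotation': array([-2.19210460e+00, -1.67071238e-03, -1.57488225e-01])}
{'vfov': 65.70646984690485, 'cx': 252.800030629624, 'cy': 196.49128733216367, 'eye': array([ 227.79477016, -478.37663107,  383.04510469]), 'rotation': array([ 2.87671410e+00,  1.27435571e-03, -1.25755729e+00])}
```

View pics/scene0.png

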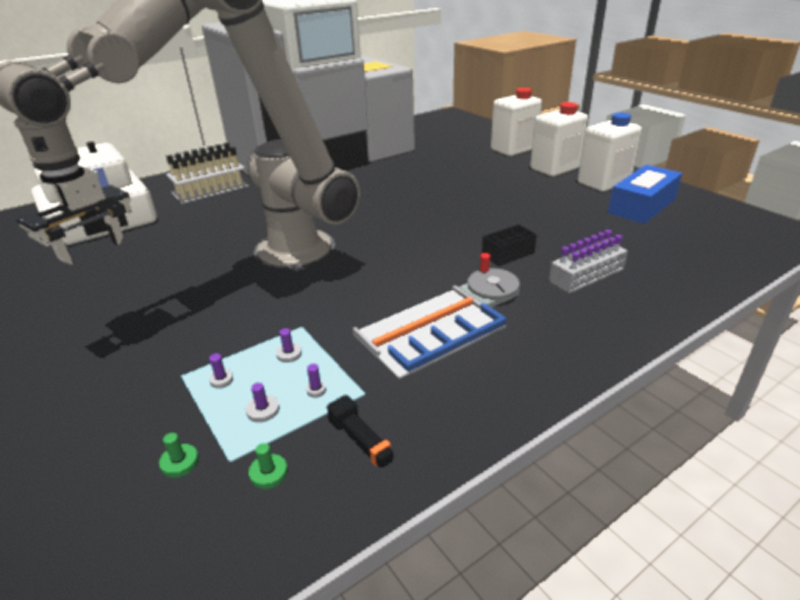

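View pics/side0.png

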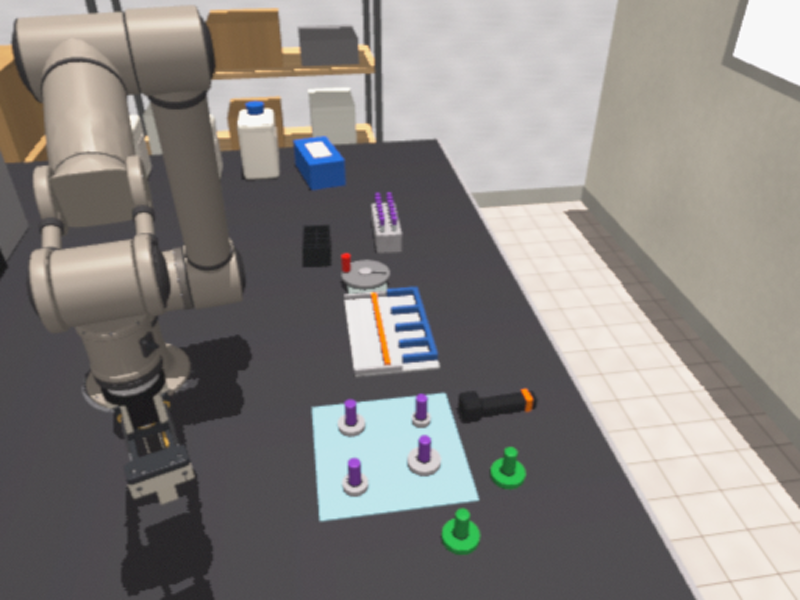

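The pictures show the blue mat with four purple-knobbed caps. Their scene / side pixels (800x600) are A (217,358)/(354,465), B (286,334)/(350,405), C (259,388)/(425,442) and D (314,369)/(421,398).

Things that could be mistaken for what I want:
- The green caps at scene (173,440) and (264,452).
- The purple tube caps at scene (592,244).
- The red bottle tops at scene (524,93) and (569,108).

I choose the four purple knobs on the mat, and the red handle at scene (485,256) / side (346,256).

```bash
cat > h.py <<'E'
import numpy as np, cv2
from plant import bot
from scipy.spatial.transform import Rotation as R
def cal(n):
    c=bot.get_calibration(n); f=192/np.tan(np.radians(c["vfov"]/2))
    return c,f,R.from_euler("xyz",c["rotation"]).as_matrix()
def ray(n,u,v,K=None):   # native pixels
    c,f,M=K or cal(n); d=np.array([u-c["cx"],v-c["cy"]])
    if n=="wrist":
        r=np.hypot(*d); t=r/f; d=np.array([*(d/max(r,1e-9)*np.sin(t)),np.cos(t)])
    else: d=np.array([*(d/f),1])
    return c["eye"],M@d
def onz(n,u,v,z,K=None):
    e,d=ray(n,u,v,K); return e+d*(z-e[2])/d[2]
def proj(n,p,K=None):
    c,f,M=K or cal(n); q=M.T@(np.array(p,float)-c["eye"])
    if n=="wrist":
        t=np.arctan2(np.hypot(q[0],q[1]),q[2]); s=f*t/np.hypot(q[0],q[1])
    else: s=f/q[2]
    return np.array([c["cx"],c["cy"]])+s*q[:2]
def tri(p1,p2):
    A=[];b=[]
    for n,(u,v) in (("scene",p1),("side",p2)):
        e,d=ray(n,u*.64,v*.64); d=d/np.linalg.norm(d); P=np.eye(3)-np.outer(d,d); A.append(P);b.append(P@e)
    return np.linalg.solve(sum(A),sum(b))
E
python3 - <<'E'
from h import *
np.set_printoptions(precision=1,suppress=True)
print("tcp in scene/side(800)",proj("scene",bot.get_obs()["tool_pos"])/.64,proj("side",bot.get_obs()["tool_pos"])/.64)
for k,a,b in (("A",(217,358),(354,465)),("B",(286,334),(350,405)),("C",(259,388),(425,442)),("D",(314,369),(421,398)),("handle",(485,256),(346,256)),("wheel",(493,282),(367,271)),
 ("keeperNear",(377,341),(386,362)),("keeperFar",(472,302),(375,294)),("plate -y open",(357,330),(356,373)),("plate -y deep",(402,373),(438,367)),("plate +y deep",(506,322),(417,289))):
    print(k,tri(a,b),onz("scene",a[0]*.64,a[1]*.64,20)[:2],onz("side",b[0]*.64,b[1]*.64,20)[:2])
E
```

```text
tcp in scene/side(800) [ 93.2 252. ] [163.5 473.9]
A [ 433.  -373.4   56. ] [ 384.1 -363.4] [ 435.2 -344.1]
B [ 441.2 -224.4   54.9] [ 397.5 -210. ] [ 442.9 -186.6]
C [ 566.6 -339.8   55.5] [ 525.8 -328.8] [ 574.  -308.8]
D [ 580.8 -229.8   57.3] [ 541.5 -215.1] [ 588.6 -188.7]
handle [481.9 305.7  76.8] [410.7 373.6] [487.9 403.1]
wheel [534.1 288.9  34.2] [521. 301.] [536.2 316.4]
keeperNear [534.9 -56.7  13. ] [543.  -61.7] [533.7 -64.2]
keeperFar [545.  211.8  12.1] [556.  200.8] [543.4 204.2]
plate -y open [465.7 -68.4   3.8] [482.2 -75.9] [464.9 -90.5]
plate -y deep [647.8 -70.8   1.1] [661.6 -78. ] [643.  -98.4]
plate +y deep [654.8 219.2  12. ] [663.8 209. ] [652.5 210.3]
```

```bash
cat >> h.py <<'E'
def plan(start,pts,yaw0,dyaw=0):
    """rows (tool units) through world points pts from start, equal turn per row"""
    p=np.array(start,float); y=yaw0; n=len(pts)
    for i,q in enumerate(pts):
        d=(np.array(q,float)-p)/80; c,s=np.cos(y),np.sin(y)
        u=np.round([c*d[0]+s*d[1],s*d[0]-c*d[1],-d[2]],3)
        print(i,u.tolist(),"spin",round(-dyaw/n/.1,2))
        e=u*80; p=p+[c*e[0]+s*e[1],s*e[0]-c*e[1],-e[2]]; y+=dyaw/n
    print("end",p.round(1),y)
E
python3 - <<'E'
from h import *
s=np.array([161.6,-499.5,226.7]); e=np.array([560,120,285])
plan(s,[s+(e-s)*(i+1)/13 for i in range(13)],.3128,1.258)
print("cassette",tri((510,232),(317,232)),[onz("scene",u*.64,v*.64,60)[:2].round() for u,v in ((483,240),(511,230),(535,238))],[onz("side",u*.64,v*.64,60)[:2].round() for u,v in((305,227),(329,227),(330,248),(304,248))])
E
```

```text
0 [0.548, -0.449, -0.056] spin -0.97
1 [0.588, -0.394, -0.056] spin -0.97
2 [0.624, -0.335, -0.056] spin -0.97
3 [0.654, -0.273, -0.056] spin -0.97
4 [0.676, -0.209, -0.056] spin -0.97
5 [0.694, -0.143, -0.056] spin -0.97
6 [0.704, -0.074, -0.056] spin -0.97
7 [0.709, -0.007, -0.056] spin -0.97
8 [0.705, 0.062, -0.057] spin -0.97
9 [0.696, 0.13, -0.056] spin -0.97
10 [0.681, 0.197, -0.056] spin -0.97
11 [0.658, 0.261, -0.056] spin -0.97
12 [0.63, 0.324, -0.056] spin -0.97
end [560. 120. 285.] 1.5707999999999995
cassette [414.95513769 458.56057158  69.28334354] [array([393., 379.]), array([398., 479.]), array([472., 497.])] [array([383., 514.]), array([450., 504.]), array([445., 384.]), array([376., 395.])]
```

Emit:
jog_arm:
  targets:
    - {"xyz":[0.55,-0.45,-0.06],"spin":-0.97}
    - {"xyz":[0.59,-0.39,-0.06],"spin":-0.97}
    - {"xyz":[0.62,-0.33,-0.06],"spin":-0.97}
    - {"xyz":[0.65,-0.27,-0.06],"spin":-0.97}
    - {"xyz":[0.68,-0.21,-0.06],"spin":-0.97}
    - {"xyz":[0.69,-0.14,-0.06],"spin":-0.97}
    - {"xyz":[0.7,-0.07,-0.06],"spin":-0.97}
    - {"xyz":[0.71,-0.01,-0.06],"spin":-0.97}
    - {"xyz":[0.7,0.06,-0.06],"spin":-0.97}
    - {"xyz":[0.7,0.13,-0.06],"spin":-0.97}
  gripper: 60

```text
time: 1.35
tool_pos: [468.1, -22.3, 274.7]
tcp_rot: [-3.141, 0.0, 1.286]
contact_force: [0.2, -0.8, -0.1]
grip_width: 55.1
finger_force: 0.0
```

Emit:
jog_arm:
  targets:
    - {"xyz":[0.68,0.2,-0.06],"spin":-0.97}
    - {"xyz":[0.66,0.26,-0.06],"spin":-0.97}
    - {"xyz":[0.63,0.32,-0.06],"spin":-0.97}
    - {"xyz":[0,0,0],"spin":0}
    - {"xyz":[0,0,0],"spin":0}
    - {"xyz":[0,0,0],"spin":0}
    - {"xyz":[0,0,0],"spin":0}
    - {"xyz":[0,0,0],"spin":0}
    - {"xyz":[0,0,0],"spin":0}
    - {"xyz":[0,0,0],"spin":0}

```text
time: 2.6
tool_pos: [559.0, 119.1, 289.1]
tcp_rot: [3.142, 0.0, 1.574]
contact_force: [0.4, -0.2, 1.2]
grip_width: 54.8
finger_force: 0.0
```

Run:
```python
from h import *
o=bot.get_obs(); print(o["time"],o["tool_pos"],o["tcp_rot"])
import pickle; pickle.dump(cal("wrist"),open("k1.pkl","wb")); print(cal("wrist")[0])
im=bot.capture("wrist"); cv2.imwrite("pics/w1.png",cv2.resize(im,(800,600),interpolation=cv2.INTER_CUBIC))
```

```text
2.6 [558.98323802 119.14501404 289.13637246] [3.14151855e+00 8.06720666e-05 1.57362534e+00]
{'vfov': 65.70646984690485, 'cx': 252.800030629624, 'cy': 196.49128733216367, 'eye': array([558.10469775, 188.83830597, 446.04485472]), 'rotation': array([ 2.87642946e+00, -2.32565639e-05,  3.26208437e-03])}
```

View pics/w1.png

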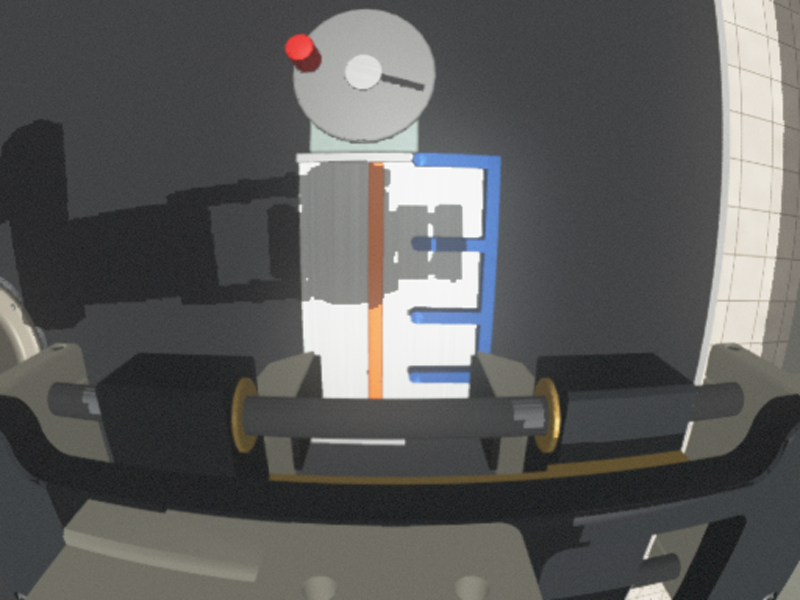

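The picture shows the rack, with wall noses at x≈411 on rows 242, 317 and 377. It also shows the wheel hub at (363,72) and the handle top at (299,46). The keeper is about half way.

Run:
```python
from h import *; import pickle
K=pickle.load(open("k1.pkl","rb"))
np.set_printoptions(precision=1,suppress=True)
def g(k,u,v,z): print(k,onz("wrist",u*.64,v*.64,z,K)[:2])
for i,(u,v) in enumerate(((412,160),(412,242),(411,317),(409,377))): g("nose+y%d"%i,u,v,24)
g("back in +y",485,167,24); g("back in",481,240,24);g("back in",476,330,24)
g("back out +y",501,157,24); g("back out",492,344,24)
g("keeper r top +y",383,164,24); g("keeper l +y",369,164,24); g("keeper r",382,370,24); g("keeper l",369,370,24)
g("guide top +y outer",300,154,18); g("guide -y",310,440,18);g("guide -y r",405,440,18)
g("hub",363,72,36); 
for u,v in((293,80),(436,73),(365,9),(364,140)): g("rim",u,v,34)
g("handle",299,46,82)
```

```text
nose+y0 [573.3 210.6]
nose+y1 [573.8 135.8]
nose+y2 [573.7  64.5]
nose+y3 [572.6   2.5]
back in +y [639.6 206. ]
back in [637.6 138.5]
back in [636.7  51.5]
back out +y [654.4 215.9]
back out [653.6  37. ]
keeper r top +y [547.3 206.9]
keeper l +y [534.8 206.9]
keeper r [545.9  10. ]
keeper l [533.1   9.9]
guide top +y outer [470.7 218. ]
guide -y [467.1 -76.6]
guide -y r [569.6 -74.4]
hub [529.9 289.7]
rim [467.2 285.5]
rim [593.7 289.7]
rim [530.9 352. ]
rim [530.9 228. ]
handle [482.1 302.9]
```

Emit:
jog_arm:
  targets:
    - {"xyz":[0.46,-0.19,0.48],"spin":0}
    - {"xyz":[0.46,-0.19,0.48],"spin":0}
    - {"xyz":[0.46,-0.19,0.48],"spin":0}
    - {"xyz":[0.46,-0.19,0.48],"spin":0}
    - {"xyz":[0.46,-0.2,0.48],"spin":0}
    - {"xyz":[0,0,0],"spin":0}
    - {"xyz":[0,0,0.34],"spin":0}
    - {"xyz":[0,0,0.34],"spin":0}
    - {"xyz":[0,0,0],"spin":0}
    - {"xyz":[0,0,0],"spin":0}

```text
time: 3.9
tool_pos: [482.9, 303.0, 44.1]
tcp_rot: [3.139, -0.001, 1.573]
contact_force: [0.0, 0.3, 0.1]
grip_width: 55.2
finger_force: 0.0
```

Emit:
jog_arm:
  targets:
    - {"xyz":[0,0,0],"spin":0}
    - {"xyz":[0,0,0],"spin":0}
    - {"xyz":[0,0,0],"spin":0}
    - {"xyz":[0,0,0],"spin":0}
    - {"xyz":[0,0,0],"spin":0}
    - {"xyz":[0,0,0],"spin":0}
    - {"xyz":[0,0,0],"spin":0}
    - {"xyz":[0,0,0],"spin":0}
    - {"xyz":[0,0,0],"spin":0}
    - {"xyz":[0,0,0],"spin":0}
  gripper: 0

```text
time: 5.15
tool_pos: [481.9, 303.1, 42.9]
tcp_rot: [3.141, -0.0, 1.574]
contact_force: [0.9, -0.8, 5.0]
grip_width: 23.4
finger_force: 30.0
```

Run:
```python
from h import *
o=bot.get_obs(); s=o["tool_pos"]; print(s,o["moment"])
c=np.array([530.5,290]); a0=2.88
def arc(a0,da,n,s): plan(s,[[c[0]+50*np.cos(a0+da*(i+1)),c[1]+50*np.sin(a0+da*(i+1)),s[2]] for i in range(n)],o["tcp_rot"][2])
arc(a0,.36,20,[482.2,303,s[2]])
K=cal("wrist"); cv2.imwrite("pics/w2.png",bot.capture("wrist"))
```

```text
[481.92009003 303.05800841  42.88611198] [-0.06570276 -0.28829102  0.04617794]
0 [-0.224, -0.019, -0.0] spin 0.0
1 [-0.215, 0.061, -0.0] spin 0.0
2 [-0.18, 0.133, -0.0] spin 0.0
3 [-0.122, 0.187, -0.0] spin 0.0
4 [-0.048, 0.219, -0.0] spin 0.0
5 [0.032, 0.222, -0.0] spin 0.0
6 [0.108, 0.195, -0.0] spin 0.0
7 [0.171, 0.146, -0.0] spin 0.0
8 [0.21, 0.076, -0.0] spin 0.0
9 [0.224, -0.003, -0.0] spin 0.0
10 [0.208, -0.082, -0.0] spin 0.0
11 [0.167, -0.15, -0.0] spin 0.0
12 [0.102, -0.199, -0.0] spin 0.0
13 [0.026, -0.222, -0.0] spin 0.0
14 [-0.053, -0.217, -0.0] spin 0.0
15 [-0.127, -0.185, -0.0] spin 0.0
16 [-0.184, -0.127, -0.0] spin 0.0
17 [-0.217, -0.055, -0.0] spin 0.0
18 [-0.222, 0.025, -0.0] spin 0.0
19 [-0.2, 0.102, -0.0] spin 0.0
end [490.9 259.5  42.9] 1.5738382005264167
```

View pics/w2.png

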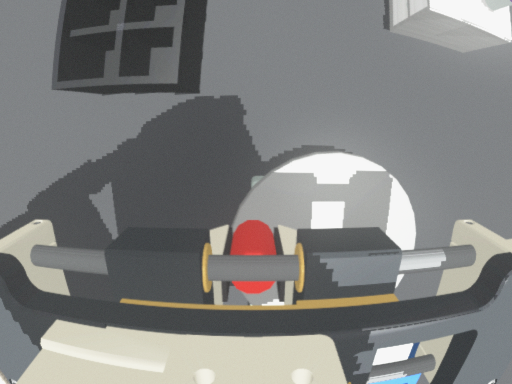

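The red handle at (252,255) is between the pads, and the grip width of 23.4 mm matches it.

Emit:
jog_arm:
  targets:
    - {"xyz":[-0.224,-0.019,0],"spin":0}
    - {"xyz":[-0.215,0.061,0],"spin":0}
    - {"xyz":[-0.18,0.133,0],"spin":0}
    - {"xyz":[-0.122,0.187,0],"spin":0}
    - {"xyz":[-0.048,0.219,0],"spin":0}
    - {"xyz":[0.032,0.222,0],"spin":0}
    - {"xyz":[0.108,0.195,0],"spin":0}
    - {"xyz":[0.171,0.146,0],"spin":0}
    - {"xyz":[0,0,0],"spin":0}
    - {"xyz":[0,0,0],"spin":0}

```text
time: 6.45
tool_pos: [573.3, 264.6, 42.3]
tcp_rot: [3.141, 0.0, 1.574]
contact_force: [1.6, 2.6, 1.1]
grip_width: 23.6
finger_force: 30.0
```

Emit:
jog_arm:
  targets:
    - {"xyz":[0.21,0.076,0],"spin":0}
    - {"xyz":[0.224,-0.003,0],"spin":0}
    - {"xyz":[0.208,-0.082,0],"spin":0}
    - {"xyz":[0.167,-0.15,0],"spin":0}
    - {"xyz":[0.102,-0.199,0],"spin":0}
    - {"xyz":[0.026,-0.222,0],"spin":0}
    - {"xyz":[-0.053,-0.217,0],"spin":0}
    - {"xyz":[-0.127,-0.185,0],"spin":0}
    - {"xyz":[-0.184,-0.127,0],"spin":0}
    - {"xyz":[0,0,0],"spin":0}

```text
time: 7.7
tool_pos: [483.8, 308.9, 42.4]
tcp_rot: [3.141, 0.002, 1.574]
contact_force: [5.8, -5.0, -3.5]
grip_width: 23.4
finger_force: 30.0
```

Emit:
jog_arm:
  targets:
    - {"xyz":[-0.11,-0.027,0],"spin":0}
    - {"xyz":[0,0,0],"spin":0}
    - {"xyz":[0,0,0],"spin":0}
    - {"xyz":[0,0,0],"spin":0}
    - {"xyz":[0,0,0],"spin":0}
    - {"xyz":[0,0,0],"spin":0}
    - {"xyz":[0,0,0],"spin":0}
    - {"xyz":[0,0,0],"spin":0}
    - {"xyz":[0,0,0],"spin":0}
    - {"xyz":[0,0,0],"spin":0}

```text
time: 8.95
tool_pos: [481.6, 301.7, 42.4]
tcp_rot: [-3.14, 0.0, 1.574]
contact_force: [-1.8, -2.2, -3.9]
grip_width: 23.3
finger_force: 30.0
```

Emit:
jog_arm:
  targets:
    - {"xyz":[-0.1,-0.008,0],"spin":0}
    - {"xyz":[0,0,0],"spin":0}
    - {"xyz":[-0.06,0,0],"spin":0}
    - {"xyz":[0,0,0],"spin":0}
    - {"xyz":[0,0,0],"spin":0}
    - {"xyz":[0,0,0],"spin":0}
    - {"xyz":[0,0,0],"spin":0}
    - {"xyz":[0,0,0],"spin":0}
    - {"xyz":[0,0,0],"spin":0}
    - {"xyz":[0,0,0],"spin":0}

```text
time: 10.2
tool_pos: [480.3, 290.4, 42.4]
tcp_rot: [-3.14, -0.002, 1.574]
contact_force: [-5.2, 5.9, -4.8]
grip_width: 23.4
finger_force: 30.0
```

Emit:
jog_arm:
  targets:
    - {"xyz":[-0.06,0,0],"spin":0}
    - {"xyz":[0,0,0],"spin":0}
    - {"xyz":[0,0,0],"spin":0}
    - {"xyz":[0,0,0],"spin":0}
    - {"xyz":[0,0,0],"spin":0}
    - {"xyz":[0,0,0],"spin":0}
    - {"xyz":[0,0,0],"spin":0}
    - {"xyz":[0,0,0],"spin":0}
    - {"xyz":[0,0,0],"spin":0}
    - {"xyz":[0,0,0],"spin":0}

```text
time: 11.45
tool_pos: [480.4, 290.0, 42.4]
tcp_rot: [-3.141, -0.009, 1.573]
contact_force: [-7.2, 26.8, -10.7]
grip_width: 23.3
finger_force: 30.0
```

The wheel stopped dead at y≈290 with 27 N on the tool, so the keeper is open. I'll ease off, release, lift, and go to view the mat.

Emit:
jog_arm:
  targets:
    - {"xyz":[0.07,0,0],"spin":0}
    - {"xyz":[0,0,0],"spin":0}
    - {"xyz":[0,0,0],"spin":0}
    - {"xyz":[0,0,0],"spin":0}
    - {"xyz":[0,0,0],"spin":0}
    - {"xyz":[0,0,0],"spin":0}
    - {"xyz":[0,0,0],"spin":0}
    - {"xyz":[0,0,0],"spin":0}
    - {"xyz":[0,0,-0.5],"spin":0}
    - {"xyz":[0,0,-0.7],"spin":0}
  gripper: 60

```text
time: 12.7
tool_pos: [480.7, 289.3, 138.3]
tcp_rot: [-3.138, 0.002, 1.574]
contact_force: [1.6, 0.6, 0.4]
grip_width: 55.4
finger_force: 0.0
```

Emit:
jog_arm:
  targets:
    - {"xyz":[-0.7,0.02,-0.2],"spin":0}
    - {"xyz":[-0.7,0.02,-0.2],"spin":0}
    - {"xyz":[-0.7,0.02,-0.2],"spin":0}
    - {"xyz":[-0.7,0.02,-0.2],"spin":0}
    - {"xyz":[-0.7,0.02,-0.2],"spin":0}
    - {"xyz":[-0.7,0.02,-0.2],"spin":0}
    - {"xyz":[-0.7,0.02,-0.2],"spin":0}
    - {"xyz":[-0.7,0.02,-0.2],"spin":0}
    - {"xyz":[-0.7,0.02,-0.1],"spin":0}
    - {"xyz":[-0.7,0.02,0],"spin":0}

```text
time: 13.95
tool_pos: [499.4, -272.1, 275.7]
tcp_rot: [3.14, 0.001, 1.574]
contact_force: [1.5, 0.1, -0.4]
grip_width: 55.4
finger_force: 0.0
```

Emit:
jog_arm:
  targets:
    - {"xyz":[-0.7,0.02,0],"spin":0}
    - {"xyz":[-0.6,0.02,0],"spin":0}
    - {"xyz":[0,0,0],"spin":0}
    - {"xyz":[0,0,0],"spin":0}
    - {"xyz":[0,0,0],"spin":0}
    - {"xyz":[0,0,0],"spin":0}
    - {"xyz":[0,0,0],"spin":0}
    - {"xyz":[0,0,0],"spin":0}
    - {"xyz":[0,0,0],"spin":0}
    - {"xyz":[0,0,0],"spin":0}

```text
time: 15.2
tool_pos: [502.9, -374.2, 274.7]
tcp_rot: [-3.142, 0.0, 1.574]
contact_force: [0.2, -0.3, 0.1]
grip_width: 55.1
finger_force: 0.0
```

Run:
```python
from h import *
import pickle; pickle.dump(cal("wrist"),open("k3.pkl","wb")); print(cal("wrist")[0]["eye"])
im=bot.capture("wrist"); cv2.imwrite("pics/w3.png",cv2.resize(im,(800,600),interpolation=cv2.INTER_CUBIC))
```

```text
[ 501.99433305 -304.45271319  431.6120411 ]
```

View pics/w3.png

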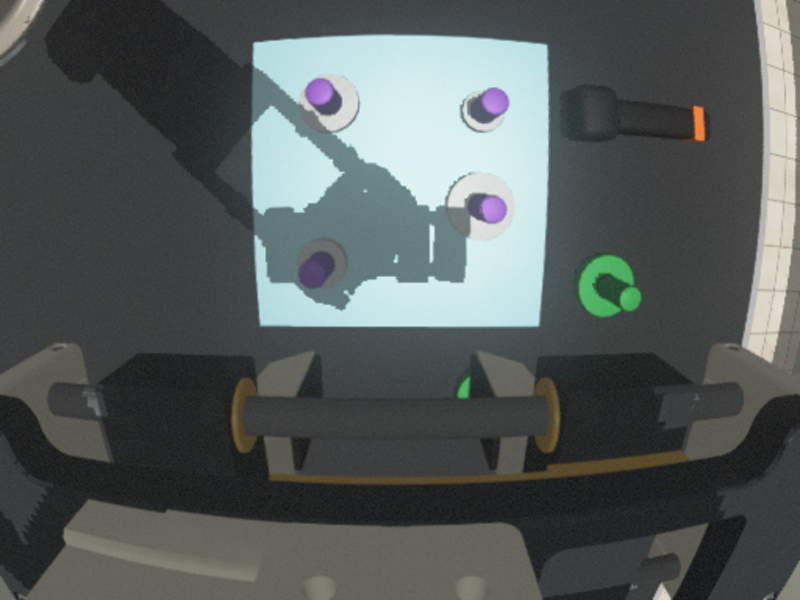

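The mat is in clear view. Disc / knob-top pixels: B (329,102)/(320,92), D (484,110)/(494,101), C (481,206)/(492,209), A (322,265)/(316,271). Judging by disc width, D < A < B < C.

Run:
```python
from h import *; import pickle
K=pickle.load(open("k3.pkl","rb")); np.set_printoptions(precision=1,suppress=True)
g=lambda u,v,z:onz("wrist",u*.64,v*.64,z,K)[:2]
for k,d,t,w in (("B",(329,102),(320,92),(300,359)),("D",(484,110),(494,101),(462,506)),("C",(481,206),(492,209),(447,514)),("A",(322,265),(316,271),(298,348))):
    print(k,g(*d,14),g(*t,66),"diam",np.linalg.norm(g(w[0],d[1],14)-g(w[1],d[1],14)))
```

```text
B [ 443.  -229.1] [ 443.1 -229.9] diam 53.2841623348598
D [ 581.3 -235.1] [ 579.5 -235.8] diam 40.37896128412473
C [ 579.7 -323.1] [ 579.  -322.9] diam 61.95599678000568
A [ 435.1 -378.1] [ 438.4 -373.8] diam 46.719895046629006
```

Sizes are clear: C=63, B=55, A=47, D=39. I'll start with the largest, so each try meets empty bays, and grasp C first.

Emit:
jog_arm:
  targets:
    - {"xyz":[0.16,0.24,0.55],"spin":0}
    - {"xyz":[0.16,0.24,0.55],"spin":0}
    - {"xyz":[0.16,0.24,0.55],"spin":0}
    - {"xyz":[0.16,0.24,0.53],"spin":0}
    - {"xyz":[0,0,0],"spin":0}
    - {"xyz":[0,0,0.43],"spin":0}
    - {"xyz":[0,0,0.43],"spin":0}
    - {"xyz":[0,0,0],"spin":0}
    - {"xyz":[0,0,0],"spin":0}
    - {"xyz":[0,0,0],"spin":0}

```text
time: 16.5
tool_pos: [580.5, -323.8, 34.0]
tcp_rot: [3.138, 0.002, 1.574]
contact_force: [0.2, -0.3, 0.0]
grip_width: 54.7
finger_force: 0.0
```

Emit:
jog_arm:
  targets:
    - {"xyz":[0,0,0],"spin":0}
    - {"xyz":[0,0,0],"spin":0}
    - {"xyz":[0,0,0],"spin":0}
    - {"xyz":[0,0,0],"spin":0}
    - {"xyz":[0,0,0],"spin":0}
    - {"xyz":[0,0,0],"spin":0}
    - {"xyz":[0,0,0],"spin":0}
    - {"xyz":[0,0,0],"spin":0}
    - {"xyz":[0,0,0],"spin":0}
    - {"xyz":[0,0,0],"spin":0}
  gripper: 0

```text
time: 17.75
tool_pos: [579.7, -322.8, 31.6]
tcp_rot: [3.141, 0.0, 1.574]
contact_force: [2.5, 0.2, 0.0]
grip_width: 23.5
finger_force: 30.0
```

Emit:
jog_arm:
  targets:
    - {"xyz":[0,0,-0.63],"spin":0}
    - {"xyz":[0,0,-0.62],"spin":0}
    - {"xyz":[0.62,-0.1,0],"spin":0}
    - {"xyz":[0.62,-0.1,0],"spin":0}
    - {"xyz":[0.62,-0.1,0],"spin":0}
    - {"xyz":[0.62,-0.1,0],"spin":0}
    - {"xyz":[0.62,-0.11,0],"spin":0}
    - {"xyz":[0.62,-0.11,0],"spin":0}
    - {"xyz":[0,0,0],"spin":0}
    - {"xyz":[0,0,0],"spin":0}

```text
time: 19.0
tool_pos: [528.9, -25.6, 131.3]
tcp_rot: [-3.141, 0.001, 1.574]
contact_force: [1.3, 0.1, -1.8]
grip_width: 23.3
finger_force: 30.0
```

Emit:
jog_arm:
  targets:
    - {"xyz":[0,0,0.5],"spin":0}
    - {"xyz":[0,0,0.5],"spin":0}
    - {"xyz":[0,0,0],"spin":0}
    - {"xyz":[0,0,0.05],"spin":0}
    - {"xyz":[0,0,0.05],"spin":0}
    - {"xyz":[0,0,0.03],"spin":0}
    - {"xyz":[0,0,0],"spin":0}
    - {"xyz":[0,0,0],"spin":0}
    - {"xyz":[0,0,0],"spin":0}
    - {"xyz":[0,0,0],"spin":0}

```text
time: 20.25
tool_pos: [529.1, -25.3, 41.2]
tcp_rot: [3.141, 0.0, 1.574]
contact_force: [0.2, 0.0, -2.2]
grip_width: 23.6
finger_force: 30.0
```

Run:
```python
from h import *
for i,n in enumerate(("scene",)):
    im=bot.capture(n); u,v=proj(n,(570,60,20)).astype(int); print(u,v)
    c=im[v-70:v+70,u-95:u+95]; cv2.imwrite("pics/s4.png",cv2.resize(c,(760,560),interpolation=cv2.INTER_CUBIC))
```

```text
274 208
```

View pics/s4.png

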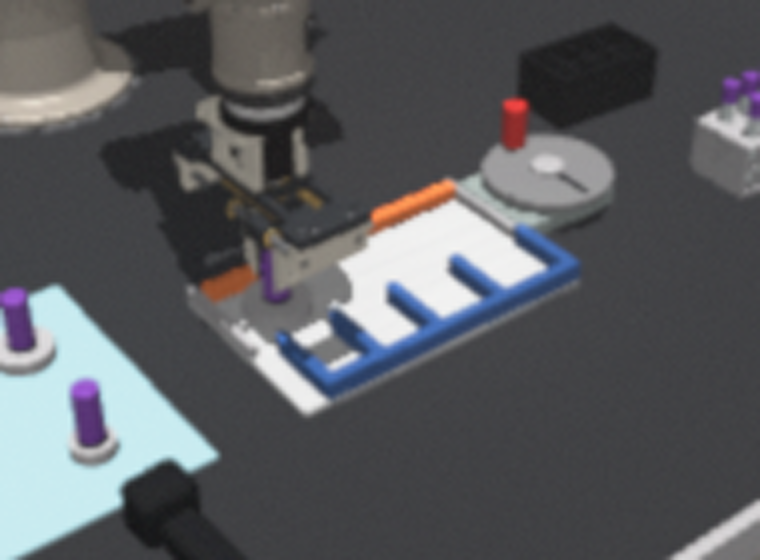

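The cap is held in the strip before step 1, with the keeper open along the back edge. I'll lower it 2.5 mm and try step 1, expecting contact near x≈553.

Emit:
jog_arm:
  targets:
    - {"xyz":[0,0,0.03],"spin":0}
    - {"xyz":[0,0.1,0],"spin":0}
    - {"xyz":[0,0.1,0],"spin":0}
    - {"xyz":[0,0.08,0],"spin":0}
    - {"xyz":[0,0.06,0],"spin":0}
    - {"xyz":[0,0,0],"spin":0}
    - {"xyz":[0,0,0],"spin":0}
    - {"xyz":[0,0,0],"spin":0}
    - {"xyz":[0,0,0],"spin":0}
    - {"xyz":[0,0,0],"spin":0}

```text
time: 21.55
tool_pos: [552.6, -24.5, 37.9]
tcp_rot: [-3.133, -0.001, 1.574]
contact_force: [-11.1, 1.8, 3.6]
grip_width: 23.4
finger_force: 30.0
```

Refused by step 1 (stopped at x=552.6 with −11 N). Step 2 next.

Emit:
jog_arm:
  targets:
    - {"xyz":[0,-0.33,0],"spin":0}
    - {"xyz":[0.37,0,0],"spin":0}
    - {"xyz":[0.36,0,0],"spin":0}
    - {"xyz":[0,0.1,0],"spin":0}
    - {"xyz":[0,0.1,0],"spin":0}
    - {"xyz":[0,0.1,0],"spin":0}
    - {"xyz":[0,0.09,0],"spin":0}
    - {"xyz":[0,0,0],"spin":0}
    - {"xyz":[0,0,0],"spin":0}
    - {"xyz":[0,0,0],"spin":0}

```text
time: 22.8
tool_pos: [558.1, 33.3, 37.8]
tcp_rot: [-3.134, -0.001, 1.573]
contact_force: [-7.5, 1.8, 1.0]
grip_width: 23.5
finger_force: 30.0
```

Refused by step 2 at 558.1, as predicted. Step 3 next, contact expected near 565.5.

Emit:
jog_arm:
  targets:
    - {"xyz":[0,-0.39,0],"spin":0}
    - {"xyz":[0.41,0,0],"spin":0}
    - {"xyz":[0.41,0,0],"spin":0}
    - {"xyz":[0,0.15,0],"spin":0}
    - {"xyz":[0,0.15,0],"spin":0}
    - {"xyz":[0,0.1,0],"spin":0}
    - {"xyz":[0,0.09,0],"spin":0}
    - {"xyz":[0,0,0],"spin":0}
    - {"xyz":[0,0,0],"spin":0}
    - {"xyz":[0,0,0],"spin":0}

```text
time: 24.05
tool_pos: [566.1, 99.0, 37.8]
tcp_rot: [-3.135, -0.001, 1.572]
contact_force: [-6.9, 4.5, 1.0]
grip_width: 23.4
finger_force: 30.0
```

Refused by step 3. Now step 4, in to x≈604.

Emit:
jog_arm:
  targets:
    - {"xyz":[0,-0.49,0],"spin":0}
    - {"xyz":[0.47,0,0],"spin":0}
    - {"xyz":[0.47,0,0],"spin":0}
    - {"xyz":[0,0.2,0],"spin":0}
    - {"xyz":[0,0.2,0],"spin":0}
    - {"xyz":[0,0.15,0],"spin":0}
    - {"xyz":[0,0.15,0],"spin":0}
    - {"xyz":[0,0,0],"spin":0}
    - {"xyz":[0,0,0],"spin":0}
    - {"xyz":[0,0,0],"spin":0}

```text
time: 25.3
tool_pos: [584.7, 174.1, 38.6]
tcp_rot: [-3.141, 0.0, 1.574]
contact_force: [-0.3, 0.3, -1.5]
grip_width: 23.6
finger_force: 30.0
```

Emit:
jog_arm:
  targets:
    - {"xyz":[0,0.1,0],"spin":0}
    - {"xyz":[0,0.08,0],"spin":0}
    - {"xyz":[0,0.05,0],"spin":0}
    - {"xyz":[0,0,0],"spin":0}
    - {"xyz":[0,0,0],"spin":0}
    - {"xyz":[0,0,0],"spin":0}
    - {"xyz":[0,0,0],"spin":0}
    - {"xyz":[0,0,0],"spin":0}
    - {"xyz":[0,0,0],"spin":0}
    - {"xyz":[0,0,0],"spin":0}

```text
time: 26.55
tool_pos: [603.7, 174.1, 38.7]
tcp_rot: [3.142, 0.0, 1.574]
contact_force: [-0.6, -0.1, -2.0]
grip_width: 23.3
finger_force: 30.0
```

Step 4 takes it. I'll set it down, release, and go towards B.

Emit:
jog_arm:
  targets:
    - {"xyz":[0,0,0.015],"spin":0}
    - {"xyz":[0,0,0],"spin":0}
    - {"xyz":[0,0,0],"spin":0}
    - {"xyz":[0,0,0],"spin":0}
    - {"xyz":[0,0,0],"spin":0}
    - {"xyz":[0,0,0],"spin":0}
    - {"xyz":[0,0,0],"spin":0}
    - {"xyz":[0,0,-0.3],"spin":0}
    - {"xyz":[0,0,-0.4],"spin":0}
    - {"xyz":[0,0,-0.5],"spin":0}
  gripper: 60

```text
time: 27.8
tool_pos: [603.1, 174.0, 133.7]
tcp_rot: [-3.14, 0.0, 1.574]
contact_force: [0.7, -0.3, 1.4]
grip_width: 55.2
finger_force: 0.0
```

Emit:
jog_arm:
  targets:
    - {"xyz":[-0.63,-0.25,0],"spin":0}
    - {"xyz":[-0.63,-0.25,0],"spin":0}
    - {"xyz":[-0.63,-0.25,0],"spin":0}
    - {"xyz":[-0.63,-0.25,0],"spin":0}
    - {"xyz":[-0.63,-0.25,0],"spin":0}
    - {"xyz":[-0.63,-0.25,0],"spin":0}
    - {"xyz":[-0.63,-0.25,0],"spin":0}
    - {"xyz":[-0.63,-0.25,0],"spin":0}
    - {"xyz":[0,0,0],"spin":0}
    - {"xyz":[0,0,0],"spin":0}

```text
time: 29.05
tool_pos: [444.8, -229.2, 133.5]
tcp_rot: [-3.142, -0.0, 1.573]
contact_force: [-0.0, 1.3, -0.1]
grip_width: 55.5
finger_force: 0.0
```

```bash
cat >> h.py <<'E'
def purple(im):
    h=cv2.cvtColor(im,cv2.COLOR_BGR2HSV); m=cv2.inRange(h,(128,90,40),(160,255,255))
    n,_,st,ce=cv2.connectedComponentsWithStats(m)
    return [(ce[i],st[i,4]) for i in range(1,n) if st[i,4]>12]
def check(pred,z=40):
    for n in ("scene","side"):
        B=purple(bot.capture(n))
        for k,p in pred.items():
            q=proj(n,(*p,z)); c,a=min(B,key=lambda b:np.linalg.norm(b[0]-q))
            w=onz(n,*c,z)[:2]; print(n,k,"pred",p,"seen",w.round(0),"area",a)
E
python3 - <<'E'
from h import *
print(bot.get_obs()["tool_pos"])
check({"A":(436,-376),"B":(443,-230),"D":(580,-235.5)}); check({"C":(604,174)},46)
E
```

```text
[ 444.80750619 -229.23422495  133.51346545]
scene A pred (436, -376) seen [ 429. -376.] area 105
scene B pred (443, -230) seen [ 440. -228.] area 95
scene D pred (580, -235.5) seen [ 579. -234.] area 97
side A pred (436, -376) seen [ 433. -376.] area 116
side B pred (443, -230) seen [ 440. -226.] area 109
side D pred (580, -235.5) seen [ 580. -232.] area 97
scene C pred (604, 174) seen [601. 176.] area 74
side C pred (604, 174) seen [603. 183.] area 69
```

Nothing has moved, so I'll grasp B.

Emit:
jog_arm:
  targets:
    - {"xyz":[0,-0.02,0.5],"spin":0}
    - {"xyz":[0,0,0.5],"spin":0}
    - {"xyz":[0,0,0.27],"spin":0}
    - {"xyz":[0,0,0],"spin":0}
    - {"xyz":[0,0,0],"spin":0}
    - {"xyz":[0,0,0],"spin":0}
    - {"xyz":[0,0,0],"spin":0}
    - {"xyz":[0,0,0],"spin":0}
    - {"xyz":[0,0,0],"spin":0}
    - {"xyz":[0,0,0],"spin":0}

```text
time: 30.5
tool_pos: [443.2, -229.6, 31.9]
tcp_rot: [-3.142, 0.0, 1.574]
contact_force: [-0.3, 0.4, -0.2]
grip_width: 54.9
finger_force: 0.0
```

Emit:
jog_arm:
  targets:
    - {"xyz":[0,0,0],"spin":0}
    - {"xyz":[0,0,0],"spin":0}
    - {"xyz":[0,0,0],"spin":0}
    - {"xyz":[0,0,0],"spin":0}
    - {"xyz":[0,0,0],"spin":0}
    - {"xyz":[0,0,0],"spin":0}
    - {"xyz":[0,0,0],"spin":0}
    - {"xyz":[0,0,0],"spin":0}
    - {"xyz":[0,0,0],"spin":0}
    - {"xyz":[0,0,0],"spin":0}
  gripper: 0

```text
time: 31.75
tool_pos: [443.3, -229.5, 31.9]
tcp_rot: [3.142, 0.0, 1.574]
contact_force: [-0.5, 0.5, -1.2]
grip_width: 23.4
finger_force: 30.0
```

Emit:
jog_arm:
  targets:
    - {"xyz":[0,0,-0.62],"spin":0}
    - {"xyz":[0,0,-0.62],"spin":0}
    - {"xyz":[0.64,0.27,0],"spin":0}
    - {"xyz":[0.64,0.27,0],"spin":0}
    - {"xyz":[0.64,0.27,0],"spin":0}
    - {"xyz":[0.64,0.27,0],"spin":0}
    - {"xyz":[0,0,0],"spin":0}
    - {"xyz":[0,0,0],"spin":0}
    - {"xyz":[0,0,0.5],"spin":0}
    - {"xyz":[0,0,0.5],"spin":0}

```text
time: 33.0
tool_pos: [529.0, -26.2, 50.7]
tcp_rot: [3.14, 0.001, 1.572]
contact_force: [0.1, -0.2, -0.9]
grip_width: 23.6
finger_force: 30.0
```

Emit:
jog_arm:
  targets:
    - {"xyz":[0,0,0.1],"spin":0}
    - {"xyz":[0,0,0.06],"spin":0}
    - {"xyz":[0,0.1,0],"spin":0}
    - {"xyz":[0,0.1,0],"spin":0}
    - {"xyz":[0,0.1,0],"spin":0}
    - {"xyz":[0,0.1,0],"spin":0}
    - {"xyz":[0,0,0],"spin":0}
    - {"xyz":[0,0,0],"spin":0}
    - {"xyz":[0,0,0],"spin":0}
    - {"xyz":[0,0,0],"spin":0}

```text
time: 34.25
tool_pos: [558.1, -25.0, 38.1]
tcp_rot: [-3.134, 0.001, 1.575]
contact_force: [-10.4, -5.2, 4.8]
grip_width: 23.3
finger_force: 30.0
```

Refused by step 1 (expected contact near 559). Step 2, expecting about 566.

Emit:
jog_arm:
  targets:
    - {"xyz":[0,-0.4,0],"spin":0}
    - {"xyz":[0.37,0,0],"spin":0}
    - {"xyz":[0.37,0,0],"spin":0}
    - {"xyz":[0,0.15,0],"spin":0}
    - {"xyz":[0,0.15,0],"spin":0}
    - {"xyz":[0,0.1,0],"spin":0}
    - {"xyz":[0,0.08,0],"spin":0}
    - {"xyz":[0,0,0],"spin":0}
    - {"xyz":[0,0,0],"spin":0}
    - {"xyz":[0,0,0],"spin":0}

```text
time: 35.5
tool_pos: [564.5, 33.6, 37.9]
tcp_rot: [-3.135, 0.001, 1.574]
contact_force: [-8.7, -3.8, 5.7]
grip_width: 23.5
finger_force: 30.0
```

Refused by step 2. Step 3.

Emit:
jog_arm:
  targets:
    - {"xyz":[0,-0.48,0],"spin":0}
    - {"xyz":[0.41,0,0],"spin":0}
    - {"xyz":[0.41,0,0],"spin":0}
    - {"xyz":[0,0.2,0],"spin":0}
    - {"xyz":[0,0.2,0],"spin":0}
    - {"xyz":[0,0.15,0],"spin":0}
    - {"xyz":[0,0.15,0],"spin":0}
    - {"xyz":[0,0,0],"spin":0}
    - {"xyz":[0,0,0],"spin":0}
    - {"xyz":[0,0,0],"spin":0}

```text
time: 36.75
tool_pos: [584.2, 100.5, 38.3]
tcp_rot: [-3.141, 0.0, 1.574]
contact_force: [-0.6, 0.2, -0.9]
grip_width: 23.1
finger_force: 30.0
```

Emit:
jog_arm:
  targets:
    - {"xyz":[0,0.1,0],"spin":0}
    - {"xyz":[0,0.1,0],"spin":0}
    - {"xyz":[0,0.05,0],"spin":0}
    - {"xyz":[0,0,0],"spin":0}
    - {"xyz":[0,0,0],"spin":0}
    - {"xyz":[0,0,0],"spin":0}
    - {"xyz":[0,0,0],"spin":0}
    - {"xyz":[0,0,0],"spin":0}
    - {"xyz":[0,0,0],"spin":0}
    - {"xyz":[0,0,0],"spin":0}

```text
time: 38.0
tool_pos: [604.7, 100.6, 38.3]
tcp_rot: [3.142, 0.0, 1.574]
contact_force: [0.1, -0.4, -1.1]
grip_width: 23.5
finger_force: 30.0
```

Step 3 takes it. Release, then A.

Emit:
jog_arm:
  targets:
    - {"xyz":[0,0,0.012],"spin":0}
    - {"xyz":[0,0,0],"spin":0}
    - {"xyz":[0,0,0],"spin":0}
    - {"xyz":[0,0,0],"spin":0}
    - {"xyz":[0,0,0],"spin":0}
    - {"xyz":[0,0,0],"spin":0}
    - {"xyz":[0,0,0],"spin":0}
    - {"xyz":[0,0,-0.3],"spin":0}
    - {"xyz":[0,0,-0.4],"spin":0}
    - {"xyz":[0,0,-0.5],"spin":0}
  gripper: 60

```text
time: 39.25
tool_pos: [604.1, 100.5, 133.6]
tcp_rot: [-3.14, 0.0, 1.574]
contact_force: [0.8, -1.1, 1.2]
grip_width: 55.1
finger_force: 0.0
```

Emit:
jog_arm:
  targets:
    - {"xyz":[-0.66,-0.235,0],"spin":0}
    - {"xyz":[-0.66,-0.235,0],"spin":0}
    - {"xyz":[-0.66,-0.235,0],"spin":0}
    - {"xyz":[-0.66,-0.235,0],"spin":0}
    - {"xyz":[-0.66,-0.235,0],"spin":0}
    - {"xyz":[-0.66,-0.235,0],"spin":0}
    - {"xyz":[-0.66,-0.235,0],"spin":0}
    - {"xyz":[-0.66,-0.235,0],"spin":0}
    - {"xyz":[-0.66,-0.235,0],"spin":0}
    - {"xyz":[0,0,0],"spin":0}

```text
time: 40.5
tool_pos: [435.3, -378.7, 133.3]
tcp_rot: [3.141, 0.001, 1.569]
contact_force: [0.0, 0.3, 0.3]
grip_width: 55.2
finger_force: 0.0
```

Run:
```python
from h import *
print(bot.get_obs()["tool_pos"])
check({"A":(436,-376),"D":(580,-235.5)}); check({"B":(604.7,100),"C":(604,174)},46)
cv2.imwrite("pics/w5.png",bot.capture("wrist"))
```

```text
[ 435.31692884 -378.70032563  133.25508781]
scene A pred (436, -376) seen [ 430. -376.] area 117
scene D pred (580, -235.5) seen [ 581. -235.] area 92
side A pred (436, -376) seen [ 433. -376.] area 132
side D pred (580, -235.5) seen [ 580. -232.] area 98
scene B pred (604.7, 100) seen [604. 101.] area 69
scene C pred (604, 174) seen [601. 176.] area 75
side B pred (604.7, 100) seen [603. 144.] area 135
side C pred (604, 174) seen [603. 144.] area 135
```

View pics/w5.png

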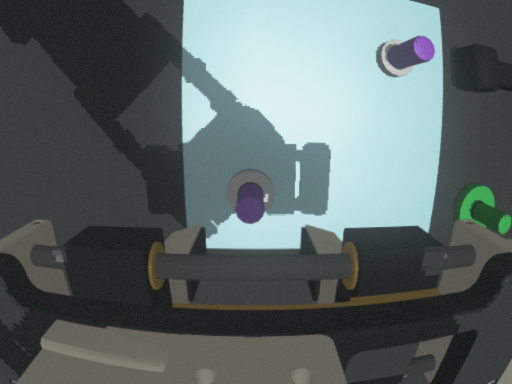

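The view shows A's knob top at (250,209) and disc at (250,190), centred between the fingers in x.

Run:
```python
from h import *
print(onz("wrist",250,209,66),onz("wrist",250,190,14),bot.get_obs()["tool_pos"])
```

```text
[ 434.5615029  -375.21524116   66.        ] [ 434.07444508 -372.61731617   14.        ] [ 437.44761294 -373.76719364  133.41904138]
```

Emit:
jog_arm:
  targets:
    - {"xyz":[0,-0.01,0.5],"spin":0}
    - {"xyz":[0,0,0.5],"spin":0}
    - {"xyz":[0,0,0.27],"spin":0}
    - {"xyz":[0,0,0],"spin":0}
    - {"xyz":[0,0,0],"spin":0}
    - {"xyz":[0,0,0],"spin":0}
    - {"xyz":[0,0,0],"spin":0}
    - {"xyz":[0,0,0],"spin":0}
    - {"xyz":[0,0,0],"spin":0}
    - {"xyz":[0,0,0],"spin":0}

```text
time: 42.0
tool_pos: [436.1, -375.2, 31.8]
tcp_rot: [3.142, 0.0, 1.574]
contact_force: [0.4, 0.3, -0.4]
grip_width: 55.4
finger_force: 0.0
```

Emit:
jog_arm:
  targets:
    - {"xyz":[0,0,0],"spin":0}
    - {"xyz":[0,0,0],"spin":0}
    - {"xyz":[0,0,0],"spin":0}
    - {"xyz":[0,0,0],"spin":0}
    - {"xyz":[0,0,0],"spin":0}
    - {"xyz":[0,0,0],"spin":0}
    - {"xyz":[0,0,0],"spin":0}
    - {"xyz":[0,0,0],"spin":0}
    - {"xyz":[0,0,0],"spin":0}
    - {"xyz":[0,0,0],"spin":0}
  gripper: 0

```text
time: 43.25
tool_pos: [436.1, -375.1, 31.7]
tcp_rot: [3.142, 0.0, 1.574]
contact_force: [-0.0, 0.2, -2.1]
grip_width: 23.3
finger_force: 30.0
```

Emit:
jog_arm:
  targets:
    - {"xyz":[0,0,-0.62],"spin":0}
    - {"xyz":[0,0,-0.62],"spin":0}
    - {"xyz":[0.625,0.167,0],"spin":0}
    - {"xyz":[0.625,0.167,0],"spin":0}
    - {"xyz":[0.625,0.167,0],"spin":0}
    - {"xyz":[0.625,0.167,0],"spin":0}
    - {"xyz":[0.625,0.167,0],"spin":0}
    - {"xyz":[0.625,0.167,0],"spin":0}
    - {"xyz":[0.625,0.167,0],"spin":0}
    - {"xyz":[0,0,0],"spin":0}

```text
time: 44.5
tool_pos: [529.0, -21.6, 131.0]
tcp_rot: [3.141, -0.001, 1.579]
contact_force: [-0.4, 0.0, -2.1]
grip_width: 23.6
finger_force: 30.0
```

Emit:
jog_arm:
  targets:
    - {"xyz":[0,0,0.5],"spin":0}
    - {"xyz":[0,0,0.5],"spin":0}
    - {"xyz":[0,0,0.15],"spin":0}
    - {"xyz":[0,0.15,0],"spin":0}
    - {"xyz":[0,0.15,0],"spin":0}
    - {"xyz":[0,0.1,0],"spin":0}
    - {"xyz":[0,0.1,0],"spin":0}
    - {"xyz":[0,0,0],"spin":0}
    - {"xyz":[0,0,0],"spin":0}
    - {"xyz":[0,0,0],"spin":0}

```text
time: 45.75
tool_pos: [566.9, -23.5, 38.3]
tcp_rot: [-3.137, -0.002, 1.574]
contact_force: [-3.6, 3.8, -2.8]
grip_width: 23.3
finger_force: 30.0
```

Refused by step 1 at 566.9, as predicted. Step 2.

Emit:
jog_arm:
  targets:
    - {"xyz":[0,-0.5,0],"spin":0}
    - {"xyz":[0.37,0,0],"spin":0}
    - {"xyz":[0.37,0,0],"spin":0}
    - {"xyz":[0,0.2,0],"spin":0}
    - {"xyz":[0,0.2,0],"spin":0}
    - {"xyz":[0,0.15,0],"spin":0}
    - {"xyz":[0,0.15,0],"spin":0}
    - {"xyz":[0,0,0],"spin":0}
    - {"xyz":[0,0,0],"spin":0}
    - {"xyz":[0,0,0],"spin":0}

```text
time: 47.0
tool_pos: [583.9, 34.5, 38.9]
tcp_rot: [-3.141, 0.0, 1.574]
contact_force: [0.9, -0.1, -2.3]
grip_width: 23.0
finger_force: 30.0
```

Emit:
jog_arm:
  targets:
    - {"xyz":[0,0.1,0],"spin":0}
    - {"xyz":[0,0.1,0],"spin":0}
    - {"xyz":[0,0.05,0],"spin":0}
    - {"xyz":[0,0,0],"spin":0}
    - {"xyz":[0,0,0],"spin":0}
    - {"xyz":[0,0,0],"spin":0}
    - {"xyz":[0,0,0],"spin":0}
    - {"xyz":[0,0,0],"spin":0}
    - {"xyz":[0,0,0],"spin":0}
    - {"xyz":[0,0,0],"spin":0}

```text
time: 48.25
tool_pos: [604.4, 34.5, 38.9]
tcp_rot: [3.142, 0.0, 1.574]
contact_force: [-0.1, 0.9, -1.3]
grip_width: 23.3
finger_force: 30.0
```

Emit:
jog_arm:
  targets:
    - {"xyz":[0,0,0.018],"spin":0}
    - {"xyz":[0,0,0],"spin":0}
    - {"xyz":[0,0,0],"spin":0}
    - {"xyz":[0,0,0],"spin":0}
    - {"xyz":[0,0,0],"spin":0}
    - {"xyz":[0,0,0],"spin":0}
    - {"xyz":[0,0,0],"spin":0}
    - {"xyz":[0,0,-0.3],"spin":0}
    - {"xyz":[0,0,-0.4],"spin":0}
    - {"xyz":[0,0,-0.5],"spin":0}
  gripper: 60

```text
time: 49.5
tool_pos: [603.8, 34.6, 133.8]
tcp_rot: [-3.14, -0.0, 1.574]
contact_force: [0.5, 0.0, 0.3]
grip_width: 55.4
finger_force: 0.0
```

Emit:
jog_arm:
  targets:
    - {"xyz":[-0.67,-0.06,0],"spin":0}
    - {"xyz":[-0.67,-0.06,0],"spin":0}
    - {"xyz":[-0.67,-0.06,0],"spin":0}
    - {"xyz":[-0.67,-0.06,0],"spin":0}
    - {"xyz":[-0.69,-0.06,0],"spin":0}
    - {"xyz":[0,0,0],"spin":0}
    - {"xyz":[0,0,0],"spin":0}
    - {"xyz":[0,0,0],"spin":0}
    - {"xyz":[0,0,0],"spin":0}
    - {"xyz":[0,0,0],"spin":0}

```text
time: 50.75
tool_pos: [581.4, -234.3, 133.7]
tcp_rot: [3.141, 0.0, 1.575]
contact_force: [0.4, -0.2, -1.1]
grip_width: 55.1
finger_force: 0.0
```

Run:
```python
from h import *
print(bot.get_obs()["tool_pos"])
check({"D":(580,-235.5)}); check({"A":(604.4,34.5),"B":(604.7,100),"C":(604,174)},46)
```

```text
[ 581.44191705 -234.28943646  133.65386534]
scene D pred (580, -235.5) seen [ 582. -235.] area 100
side D pred (580, -235.5) seen [ 579. -233.] area 106
scene A pred (604.4, 34.5) seen [604.  33.] area 71
scene B pred (604.7, 100) seen [604. 101.] area 69
scene C pred (604, 174) seen [601. 176.] area 75
side A pred (604.4, 34.5) seen [604. 204.] area 29
side B pred (604.7, 100) seen [604. 204.] area 29
side C pred (604, 174) seen [604. 204.] area 29
```

Emit:
jog_arm:
  targets:
    - {"xyz":[-0.01,-0.01,0.5],"spin":0}
    - {"xyz":[0,0,0.5],"spin":0}
    - {"xyz":[0,0,0.27],"spin":0}
    - {"xyz":[0,0,0],"spin":0}
    - {"xyz":[0,0,0],"spin":0}
    - {"xyz":[0,0,0],"spin":0}
    - {"xyz":[0,0,0],"spin":0}
    - {"xyz":[0,0,0],"spin":0}
    - {"xyz":[0,0,0],"spin":0}
    - {"xyz":[0,0,0],"spin":0}

```text
time: 52.2
tool_pos: [580.4, -235.9, 31.9]
tcp_rot: [3.142, 0.0, 1.574]
contact_force: [0.3, -0.7, 0.2]
grip_width: 55.2
finger_force: 0.0
```

Emit:
jog_arm:
  targets:
    - {"xyz":[0,0,0],"spin":0}
    - {"xyz":[0,0,0],"spin":0}
    - {"xyz":[0,0,0],"spin":0}
    - {"xyz":[0,0,0],"spin":0}
    - {"xyz":[0,0,0],"spin":0}
    - {"xyz":[0,0,0],"spin":0}
    - {"xyz":[0,0,0],"spin":0}
    - {"xyz":[0,0,0],"spin":0}
    - {"xyz":[0,0,0],"spin":0}
    - {"xyz":[0,0,0],"spin":0}
  gripper: 0

```text
time: 53.45
tool_pos: [580.3, -235.9, 31.9]
tcp_rot: [-3.141, 0.0, 1.574]
contact_force: [0.5, 0.3, -0.6]
grip_width: 23.3
finger_force: 30.0
```

Emit:
jog_arm:
  targets:
    - {"xyz":[0,0,-0.62],"spin":0}
    - {"xyz":[0,0,-0.62],"spin":0}
    - {"xyz":[0.66,-0.158,0],"spin":0}
    - {"xyz":[0.66,-0.158,0],"spin":0}
    - {"xyz":[0.66,-0.158,0],"spin":0}
    - {"xyz":[0.67,-0.158,0],"spin":0}
    - {"xyz":[0,0,0],"spin":0}
    - {"xyz":[0,0,0.5],"spin":0}
    - {"xyz":[0,0,0.5],"spin":0}
    - {"xyz":[0,0,0.15],"spin":0}

```text
time: 54.7
tool_pos: [527.9, -24.7, 37.2]
tcp_rot: [-3.137, -0.0, 1.573]
contact_force: [-11.6, 0.3, 43.1]
grip_width: 23.5
finger_force: 30.0
```

Emit:
jog_arm:
  targets:
    - {"xyz":[0,0.2,0],"spin":0}
    - {"xyz":[0,0.2,0],"spin":0}
    - {"xyz":[0,0.15,0],"spin":0}
    - {"xyz":[0,0.1,0],"spin":0}
    - {"xyz":[0,0.05,0],"spin":0}
    - {"xyz":[0,0,0],"spin":0}
    - {"xyz":[0,0,0],"spin":0}
    - {"xyz":[0,0,0],"spin":0}
    - {"xyz":[0,0,0],"spin":0}
    - {"xyz":[0,0,0],"spin":0}

```text
time: 55.95
tool_pos: [585.2, -24.3, 39.1]
tcp_rot: [3.141, 0.001, 1.574]
contact_force: [0.6, -5.2, -3.5]
grip_width: 23.9
finger_force: 30.0
```

Emit:
jog_arm:
  targets:
    - {"xyz":[-0.01,0,0],"spin":0}
    - {"xyz":[0,0.1,0],"spin":0}
    - {"xyz":[0,0.1,0],"spin":0}
    - {"xyz":[0,0.05,0],"spin":0}
    - {"xyz":[0,0,0],"spin":0}
    - {"xyz":[0,0,0],"spin":0}
    - {"xyz":[0,0,0],"spin":0}
    - {"xyz":[0,0,0],"spin":0}
    - {"xyz":[0,0,0],"spin":0}
    - {"xyz":[0,0,0],"spin":0}

```text
time: 57.2
tool_pos: [605.5, -24.7, 39.3]
tcp_rot: [3.141, 0.0, 1.574]
contact_force: [1.1, -3.5, -3.8]
grip_width: 23.2
finger_force: 30.0
```

Emit:
jog_arm:
  targets:
    - {"xyz":[0,0,0.01],"spin":0}
    - {"xyz":[0,0,0],"spin":0}
    - {"xyz":[0,0,0],"spin":0}
    - {"xyz":[0,0,0],"spin":0}
    - {"xyz":[0,0,0],"spin":0}
    - {"xyz":[0,0,0],"spin":0}
    - {"xyz":[0,0,0],"spin":0}
    - {"xyz":[0,0,-0.3],"spin":0}
    - {"xyz":[0,0,-0.4],"spin":0}
    - {"xyz":[0,0,-0.5],"spin":0}
  gripper: 60

```text
time: 58.45
tool_pos: [604.6, -24.6, 134.6]
tcp_rot: [-3.14, -0.0, 1.574]
contact_force: [1.4, -0.0, -0.2]
grip_width: 55.0
finger_force: 0.0
```

Emit:
jog_arm:
  targets:
    - {"xyz":[0.2,-0.09,-0.49],"spin":0}
    - {"xyz":[0.2,-0.09,-0.49],"spin":0}
    - {"xyz":[0.2,-0.09,-0.49],"spin":0}
    - {"xyz":[0.2,-0.09,-0.49],"spin":0}
    - {"xyz":[0,0,0],"spin":0}
    - {"xyz":[0,0,0],"spin":0}
    - {"xyz":[0,0,0],"spin":0}
    - {"xyz":[0,0,0],"spin":0}
    - {"xyz":[0,0,0],"spin":0}
    - {"xyz":[0,0,0],"spin":0}

```text
time: 59.7
tool_pos: [576.2, 39.2, 290.9]
tcp_rot: [-3.141, 0.0, 1.574]
contact_force: [-0.0, 0.2, -0.3]
grip_width: 55.4
finger_force: 0.0
```

Run:
```python
from h import *
import pickle; pickle.dump(cal("wrist"),open("k6.pkl","wb"))
im=bot.capture("wrist"); cv2.imwrite("pics/w6.png",cv2.resize(im,(800,600),interpolation=cv2.INTER_CUBIC))
check({"D":(605,-24.5),"A":(604.4,34.5),"B":(604.7,100),"C":(604,174)},46)
for c,a in purple(im): print("wrist knob",c.round(0),a,onz("wrist",*c,60).round(1))
```

```text
scene D pred (605, -24.5) seen [603. -22.] area 83
scene A pred (604.4, 34.5) seen [606.  33.] area 83
scene B pred (604.7, 100) seen [604. 100.] area 74
scene C pred (604, 174) seen [601. 176.] area 74
side D pred (605, -24.5) seen [603.  69.] area 285
side A pred (604.4, 34.5) seen [603.  69.] area 285
side B pred (604.7, 100) seen [603.  69.] area 285
side C pred (604, 174) seen [603.  69.] area 285
wrist knob [275.  68.] 195 [603.7 174.5  60. ]
wrist knob [275. 125.] 234 [604.4  99.1  60. ]
wrist knob [275. 176.] 186 [605.3  32.5  60. ]
wrist knob [274. 218.] 204 [605.7 -26.9  60. ]
```

View pics/w6.png

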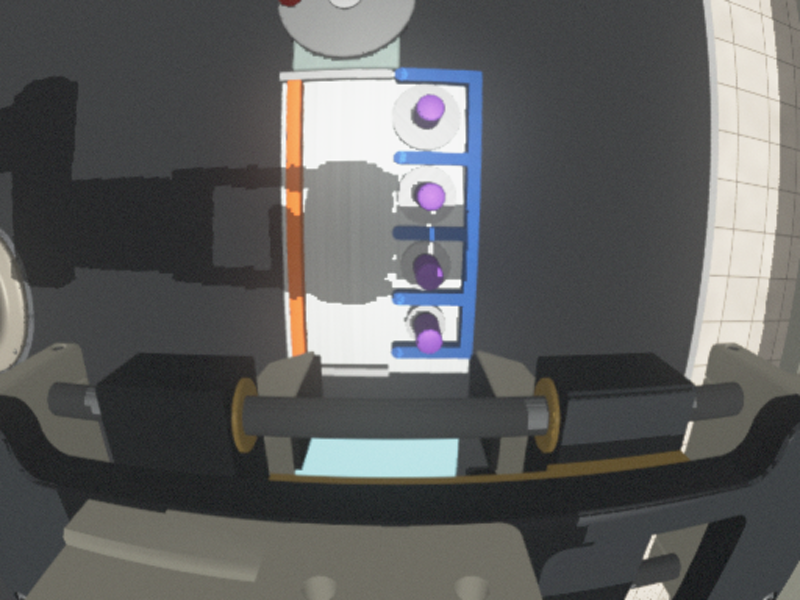

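All four caps stand inside their own bays, with knobs at x≈604 and each rim at or behind the noses (px ≈394). Next: the wheel handle at (480.5, 290).

Emit:
jog_arm:
  targets:
    - {"xyz":[0.45,-0.17,0.34],"spin":0}
    - {"xyz":[0.45,-0.17,0.34],"spin":0}
    - {"xyz":[0.45,-0.17,0.34],"spin":0}
    - {"xyz":[0.45,-0.17,0.34],"spin":0}
    - {"xyz":[0.45,-0.17,0.34],"spin":0}
    - {"xyz":[0.45,-0.17,0.34],"spin":0}
    - {"xyz":[0.44,-0.18,0.34],"spin":0}
    - {"xyz":[0,0,0],"spin":0}
    - {"xyz":[0,0,0],"spin":0}
    - {"xyz":[0,0,0],"spin":0}

```text
time: 61.1
tool_pos: [480.6, 289.5, 101.7]
tcp_rot: [3.14, -0.001, 1.573]
contact_force: [0.3, -0.1, 0.4]
grip_width: 55.1
finger_force: 0.0
```

Run:
```python
from h import *
o=bot.get_obs(); print(o["tool_pos"])
im=bot.capture("wrist"); h=cv2.cvtColor(im,cv2.COLOR_BGR2HSV); m=cv2.inRange(h,(0,150,60),(8,255,255))|cv2.inRange(h,(172,150,60),(180,255,255))
n,_,st,ce=cv2.connectedComponentsWithStats(m); i=1+np.argmax(st[1:,4]); print(st[i],ce[i])
print("by centroid at z=70",onz("wrist",*ce[i],70))
c=np.array([530.5,290])
plan([480.5,290,43],[[*(c+50*np.array([np.cos(np.pi-.36*(k+1)),np.sin(np.pi-.36*(k+1))])),43] for k in range(26)],1.574)
```

```text
[480.60229571 289.52402911 101.72877345]
[ 235  194   35   48 1325] [251.81509434 218.03773585]
by centroid at z=70 [479.24921878 292.99451733  70.        ]
0 [0.22, 0.041, -0.0] spin 0.0
1 [0.192, 0.115, -0.0] spin 0.0
2 [0.138, 0.176, -0.0] spin 0.0
3 [0.068, 0.213, -0.0] spin 0.0
4 [-0.012, 0.224, -0.0] spin 0.0
5 [-0.09, 0.205, -0.0] spin 0.0
6 [-0.156, 0.16, -0.0] spin 0.0
7 [-0.202, 0.095, -0.0] spin 0.0
8 [-0.223, 0.018, -0.0] spin 0.0
9 [-0.215, -0.062, -0.0] spin 0.0
10 [-0.18, -0.134, -0.0] spin 0.0
11 [-0.12, -0.189, -0.0] spin 0.0
12 [-0.047, -0.219, -0.0] spin 0.0
13 [0.034, -0.221, -0.0] spin 0.0
14 [0.109, -0.195, -0.0] spin 0.0
15 [0.171, -0.144, -0.0] spin 0.0
16 [0.211, -0.075, -0.0] spin 0.0
17 [0.224, 0.004, -0.0] spin 0.0
18 [0.208, 0.083, -0.0] spin 0.0
19 [0.165, 0.151, -0.0] spin 0.0
20 [0.102, 0.2, -0.0] spin 0.0
21 [0.025, 0.222, -0.0] spin 0.0
22 [-0.056, 0.217, -0.0] spin 0.0
23 [-0.128, 0.184, -0.0] spin 0.0
24 [-0.184, 0.126, -0.0] spin 0.0
25 [-0.218, 0.054, -0.0] spin 0.0
end [580.4 293.2  43. ] 1.574
```

The handle lies within reach of the open fingers.

Emit:
jog_arm:
  targets:
    - {"xyz":[0.01,0,0.37],"spin":0}
    - {"xyz":[0,0,0.36],"spin":0}
    - {"xyz":[0,0,0],"spin":0}
    - {"xyz":[0,0,0],"spin":0}
    - {"xyz":[0,0,0],"spin":0}
    - {"xyz":[0,0,0],"spin":0}
    - {"xyz":[0,0,0],"spin":0}
    - {"xyz":[0,0,0],"spin":0}
    - {"xyz":[0,0,0],"spin":0}
    - {"xyz":[0,0,0],"spin":0}

```text
time: 62.4
tool_pos: [479.4, 291.0, 42.3]
tcp_rot: [-3.142, 0.0, 1.574]
contact_force: [-0.1, 0.3, -0.3]
grip_width: 55.2
finger_force: 0.0
```

Emit:
jog_arm:
  targets:
    - {"xyz":[0,0,0],"spin":0}
    - {"xyz":[0,0,0],"spin":0}
    - {"xyz":[0,0,0],"spin":0}
    - {"xyz":[0,0,0],"spin":0}
    - {"xyz":[0,0,0],"spin":0}
    - {"xyz":[0,0,0],"spin":0}
    - {"xyz":[0,0,0],"spin":0}
    - {"xyz":[0,0,0],"spin":0}
    - {"xyz":[0,0,0],"spin":0}
    - {"xyz":[0,0,0],"spin":0}
  gripper: 0

```text
time: 63.65
tool_pos: [480.1, 291.0, 42.3]
tcp_rot: [3.14, -0.0, 1.574]
contact_force: [5.3, 0.5, -2.7]
grip_width: 23.5
finger_force: 30.0
```

Emit:
jog_arm:
  targets:
    - {"xyz":[0.22,0.041,0],"spin":0}
    - {"xyz":[0.192,0.115,0],"spin":0}
    - {"xyz":[0.138,0.176,0],"spin":0}
    - {"xyz":[0.068,0.213,0],"spin":0}
    - {"xyz":[-0.012,0.224,0],"spin":0}
    - {"xyz":[-0.09,0.205,0],"spin":0}
    - {"xyz":[-0.156,0.16,0],"spin":0}
    - {"xyz":[-0.202,0.095,0],"spin":0}
    - {"xyz":[0,0,0],"spin":0}
    - {"xyz":[0,0,0],"spin":0}

```text
time: 64.9
tool_pos: [578.6, 303.0, 42.4]
tcp_rot: [3.14, 0.001, 1.573]
contact_force: [3.9, -1.2, -0.2]
grip_width: 23.8
finger_force: 30.0
```

Emit:
jog_arm:
  targets:
    - {"xyz":[-0.223,0.018,0],"spin":0}
    - {"xyz":[-0.215,-0.062,0],"spin":0}
    - {"xyz":[-0.18,-0.134,0],"spin":0}
    - {"xyz":[-0.12,-0.189,0],"spin":0}
    - {"xyz":[-0.047,-0.219,0],"spin":0}
    - {"xyz":[0.034,-0.221,0],"spin":0}
    - {"xyz":[0.109,-0.195,0],"spin":0}
    - {"xyz":[0.171,-0.144,0],"spin":0}
    - {"xyz":[0.211,-0.075,0],"spin":0}
    - {"xyz":[0,0,0],"spin":0}

```text
time: 66.15
tool_pos: [480.4, 285.4, 42.3]
tcp_rot: [3.139, -0.002, 1.576]
contact_force: [5.7, 3.2, -2.7]
grip_width: 23.4
finger_force: 30.0
```

Emit:
jog_arm:
  targets:
    - {"xyz":[0.224,0.004,0],"spin":0}
    - {"xyz":[0.208,0.083,0],"spin":0}
    - {"xyz":[0.165,0.151,0],"spin":0}
    - {"xyz":[0.102,0.2,0],"spin":0}
    - {"xyz":[0.025,0.222,0],"spin":0}
    - {"xyz":[-0.056,0.217,0],"spin":0}
    - {"xyz":[-0.128,0.184,0],"spin":0}
    - {"xyz":[0,0,0],"spin":0}
    - {"xyz":[0,0,0],"spin":0}
    - {"xyz":[0,0,0],"spin":0}

```text
time: 67.4
tool_pos: [564.8, 326.6, 42.3]
tcp_rot: [3.141, -0.0, 1.574]
contact_force: [2.3, -1.4, 1.9]
grip_width: 23.4
finger_force: 30.0
```

Emit:
jog_arm:
  targets:
    - {"xyz":[-0.1,0.07,0],"spin":0}
    - {"xyz":[-0.1,0.06,0],"spin":0}
    - {"xyz":[-0.1,0.03,0],"spin":0}
    - {"xyz":[-0.08,0.02,0],"spin":0}
    - {"xyz":[-0.04,0,0],"spin":0}
    - {"xyz":[0,0,0],"spin":0}
    - {"xyz":[0,0,0],"spin":0}
    - {"xyz":[0,0,0],"spin":0}
    - {"xyz":[0,0,0],"spin":0}
    - {"xyz":[0,0,0],"spin":0}

```text
time: 68.65
tool_pos: [580.1, 292.6, 42.4]
tcp_rot: [3.14, -0.0, 1.574]
contact_force: [5.4, 0.2, -0.4]
grip_width: 23.4
finger_force: 30.0
```

Emit:
jog_arm:
  targets:
    - {"xyz":[-0.06,0,0],"spin":0}
    - {"xyz":[0,0,0],"spin":0}
    - {"xyz":[0,0,0],"spin":0}
    - {"xyz":[0,0,0],"spin":0}
    - {"xyz":[0,0,0],"spin":0}
    - {"xyz":[0,0,0],"spin":0}
    - {"xyz":[0,0,0],"spin":0}
    - {"xyz":[0,0,0],"spin":0}
    - {"xyz":[0,0,0],"spin":0}
    - {"xyz":[0,0,0],"spin":0}

```text
time: 69.9
tool_pos: [580.1, 289.8, 42.4]
tcp_rot: [3.139, -0.003, 1.574]
contact_force: [5.9, 8.0, -3.0]
grip_width: 23.6
finger_force: 30.0
```

Emit:
jog_arm:
  targets:
    - {"xyz":[-0.04,0,0],"spin":0}
    - {"xyz":[0,0,0],"spin":0}
    - {"xyz":[0,0,0],"spin":0}
    - {"xyz":[0,0,0],"spin":0}
    - {"xyz":[0,0,0],"spin":0}
    - {"xyz":[0,0,0],"spin":0}
    - {"xyz":[0,0,0],"spin":0}
    - {"xyz":[0,0,0],"spin":0}
    - {"xyz":[0,0,0],"spin":0}
    - {"xyz":[0,0,0],"spin":0}

```text
time: 71.15
tool_pos: [580.1, 289.6, 42.4]
tcp_rot: [3.138, -0.007, 1.574]
contact_force: [6.1, 19.7, -5.3]
grip_width: 23.4
finger_force: 30.0
```

The wheel stopped dead again (y held at 289.6, 20 N), which should be the shut stop. I'll ease off, release, lift, and take a last look.

Emit:
jog_arm:
  targets:
    - {"xyz":[0.05,0,0],"spin":0}
    - {"xyz":[0,0,0],"spin":0}
    - {"xyz":[0,0,0],"spin":0}
    - {"xyz":[0,0,0],"spin":0}
    - {"xyz":[0,0,0],"spin":0}
    - {"xyz":[0,0,0],"spin":0}
    - {"xyz":[0,0,0],"spin":0}
    - {"xyz":[0,0,-0.4],"spin":0}
    - {"xyz":[0,0,-0.6],"spin":0}
    - {"xyz":[0,0,-0.6],"spin":0}
  gripper: 60

```text
time: 72.4
tool_pos: [579.2, 288.6, 171.5]
tcp_rot: [-3.141, 0.0, 1.574]
contact_force: [0.5, 0.3, -0.3]
grip_width: 55.3
finger_force: 0.0
```

Emit:
jog_arm:
  targets:
    - {"xyz":[-0.6,0,-0.3],"spin":0}
    - {"xyz":[-0.6,0,-0.3],"spin":0}
    - {"xyz":[-0.6,0,-0.3],"spin":0}
    - {"xyz":[-0.6,0,-0.3],"spin":0}
    - {"xyz":[-0.6,0,0],"spin":0}
    - {"xyz":[0,0,0],"spin":0}
    - {"xyz":[0,0,0],"spin":0}
    - {"xyz":[0,0,0],"spin":0}
    - {"xyz":[0,0,0],"spin":0}
    - {"xyz":[0,0,0],"spin":0}

```text
time: 73.65
tool_pos: [580.1, 49.5, 266.2]
tcp_rot: [-3.141, 0.0, 1.575]
contact_force: [0.4, 0.0, -0.5]
grip_width: 54.9
finger_force: 0.0
```

Run:
```python
from h import *
im=bot.capture("wrist"); cv2.imwrite("pics/w7.png",cv2.resize(im,(800,600),interpolation=cv2.INTER_CUBIC))
for c,a in purple(im): print("knob",c.round(0),a,onz("wrist",*c,60).round(1))
h=cv2.cvtColor(im,cv2.COLOR_BGR2HSV); m=cv2.inRange(h,(5,150,80),(18,255,255)); ys,xs=np.nonzero(m[:240])
for y in range(ys.min()+10,ys.max()-5,40):
    x=xs[ys==y]; print("keeper",y,onz("wrist",x.min(),y,24).round(1),onz("wrist",x.max()+1,y,24).round(1))
```

```text
knob [275.  74.] 260 [605.2 173.3  60. ]
knob [274. 134.] 255 [604.6  99.5  60. ]
knob [273. 188.] 205 [604.6  30.9  60. ]
knob [272. 232.] 230 [605.5 -27.5  60. ]Traceback (most recent call last):
  File "<stdin>", line 6, in <module>
    return umr_minimum(a, axis, None, out, keepdims, initial, where)
ValueError: zero-size array to reduction operation minimum which has no identity
```

View pics/w7.png

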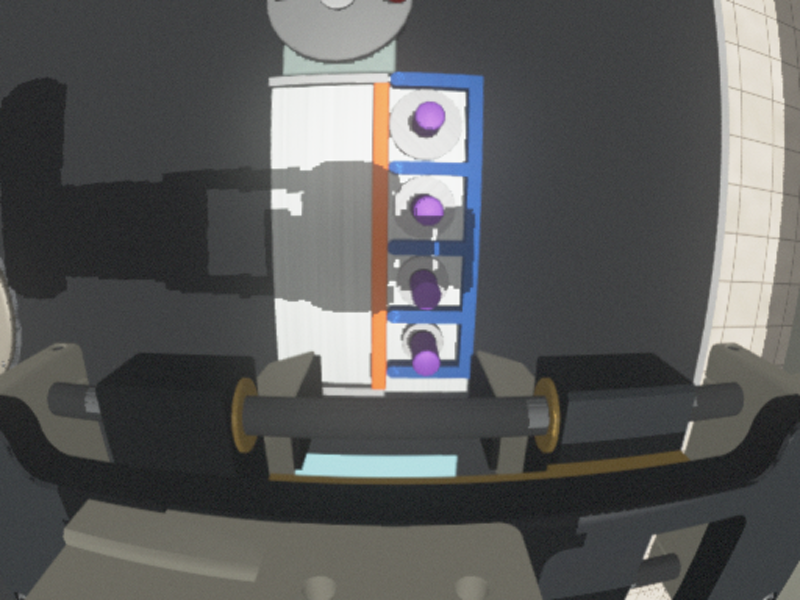

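The orange keeper (x≈381) lies against the wall noses, and all four caps stand in their bays behind it. The arm is clear, so I'm handing in.

```bash
python3 -c "
from plant import bot
print(bot.close_job())"
```

```text
the job is handed in; nothing more can be done
None
```

I handed the job in after about 74 s: the keeper was wound open, all four caps went into the first step that took them (39, 47, 55 and 63 mm in steps 1 to 4), and the keeper was wound shut to its stop; the hand-in returned no verdict, and I steered clear of the scanner, tube rack and cassette but did not measure them afterwards.

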